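# Draw out the carton stop on the bottle-packing bench until its spring button clicks

## Robot

A 6-joint arm with a two-finger parallel gripper is mounted at the origin on the work surface. World frame = base frame: x ahead of the robot, y to its left, z up, the work surface at z = 0. Lengths are in m, angles in rad, forces in N, time in s.
With the tool pointing down it reaches from about 0.35 to 0.775 m from the base axis. Payload 7.3 kg.
Tool frame: the origin (TCP) lies midway between the tips of the shut fingers; the grasp point (between the pads) lies robot.grasp_offset behind it (robot.grasp_offset is the distance from the TCP to the grasp point, in m); z points along the fingers, x is the direction in which the jaws open and shut, and the axes are right-handed (so a half turn about z gives the same grasp; the last joint's range is limited). The gripper opens to 92 mm and grips with 3 to 60 N. Pads are 19 mm wide; open, the fingers measure 130 mm over their backs; the gripper's body (75 mm by 190 mm) begins 47 mm behind the grasp point.
Start: joints at [-1.428, 0.342, 1.524, -0, 1.275, -0.146], TCP at [0.15, -0.503, 0.227] pointing down, gripper open.
Joint ranges: [-2.53, 2.53], [-0.77, 2.02], [0.04, 2.7], [-1, 4.14], [0.28, 2.66], [-3.11, 3.11]. Speed limits (rad/s): [2.57, 2.57, 3.14, 3.14, 3.14, 3.14].

## Interface

Orientations are given as [roll, pitch, yaw] about the fixed x, y, z axes, in that order (R = Rz(yaw) Ry(pitch) Rx(roll)).
In Python, from cell import robot gives the robot as it stands. The module is installed in compiled form; this text tells all that it offers.
- The arm moves only by the tool move_arm, never from a script. Its argument "increments" is a list of rows, each a list of 7 numbers: the finger opening in mm, from 0 to 91.8, then the shift along the tool's x, y, z in mm, then the turn, a rotation vector about the tool's x, y, z in rad. A call has 1 to 12 rows; each row shifts and turns the pose as measured when the row begins, along the tool's axes as they then stand; what a row does not reach is not made up. A row lasts 1/8 s, in which the tool goes at most 62.5 mm and 10.7 degrees, less where a joint would pass 70% of its speed; a pose out of reach is approached as far as the arm can. A call is refused whole if a number of a shift passes 62.5 or a number of a turn 0.188, either way. A call with a gripper value outside its range is refused whole. The fingers move at their own pace and stop on an object; "newtons" is the grip in N (left out, the last holds). Time passes only in rows, so rows that do not move let the fingers close. It gives the time, the measured TCP pose, the force and the opening at its end, in the units of the state.
- robot.observe(): the state, without advancing time (a new reading comes with each control period).
- robot.read_camera(name): name is "scene" or "top" or "wrist"; returns a dict with "img" (480x640x3 uint8, red, green, blue), "fx", "fy", "cx", "cy" (pixels), "T" (4x4, takes a point from camera to world coordinates). Camera axes: x right, y down, z forward; pixel columns grow to the right and rows downward; lengths in m; the calibration is good to about 2 mm. A picture is of the moment at which its call begins. There is no depth.
- robot.hand_in(): hands the job in, once; it reports no verdict.
Trained networks look in the newest picture that a camera, given by its name, has taken for a name from the list of things; names that differ only in an ending like _2 or _b are one class to them, and where a whole thing is asked for, a point or a joint stands for the part that bears it (a point fixed in the world has none). Each returns a list of dicts, best first, with "conf" (0 to 1); they miss things now and then, are a little off and sometimes report something else, mostly with a low value. They report only what shows in the picture. A call takes as long as a camera call.
- robot.look_for(thing, camera): "rect" ([left, top, width, height] in pixels, round what is visible of it).
The state is a dict: "time": time; "qpos": joint angles; "qvel": joint speeds; "joint_efforts": joint torques, N m; "tool_pos": TCP position; "tool_rot": TCP orientation; "contact_force": force on the tool from outside, world axes, zero at the start; "torque": the same for the moment, N m; "opening": finger opening in m.
Only numpy, scipy, OpenCV 4.12 (cv2) and the standard library are available. Lean on these libraries where they do the work, as an engineer would, in place of code of your own. Each camera call takes 0.05 s, during which the arm holds its last target.

## Task

Lengthen the telescopic carton stop on the packing bench by one setting: press the yellow spring button down through its hole until the bar kicks free, then draw the bar out by its red handle until the button pops up through the next hole. Stop pulling as soon as it clicks, go gently on the button (never anything near 35 N), and leave the other things on the bench where they are.

Things in the scene. Friction and masses are not known exactly. Their poses are not given: they have to be found in the camera images.
- stop: Fixed part of the carton stop: a blue square tube, 30 wide, reaching from x = -160 to +90, level on a steel foot plate 250 x 90 x 12 screwed to the bench. Origin on the bench under the tube's axis; x points along the tube the way the bar is drawn out, z up. The tube's top face is 70 above the bench, its top wall 1.8 thick.
- first_hole (a point): Centre of the first hole (14 wide) in the tube's top face, at x = -105 of stop, 70 above the bench; the button is in it at the start. Inside, a kick-off spring throws the bar 13 out (15 N falling to 9 N) once the button is pressed level with the tube's top face; the button is then trapped under the wall.
- middle (a point): Point on the tube's top face, at x = 0 of stop. A steel collar, 100 long, 36 wide, top 72 above the bench, clamped over the tube, has the next hole (14 wide) at its middle. It is clamped anywhere within 20 of this point along x, differently each time and not reported: the bar must come out by 85 to 125 from fully in; feel for the catch.
- bar: The sliding inner bar, dark steel, 22 square, with a blue end plate 80 wide (top 74 above the bench) carrying an upright red handle. Origin and axes coincide with stop's when fully in; it moves along x as the bar is drawn out. At the start it is out by 1 to 2 (play), locked by the button. Slides with 2 to 4 N of friction (more when fast) and stays where left.
- grip (a point): The point to grip on the red handle: on its axis, 115 above the bench. The handle is a square post 26 x 26, sides along x and y of bar, from 72 to 138 above the bench, at x = 160 of bar.
- button: Smooth yellow domed spring button, 12 in diameter, carried by the bar at x = -105. Origin at the top of the dome: 76.5 above the bench when popped out, 68 when trapped under the wall. Yields at 2 N, level with the tube (70) at 4 to 7 N. At the next hole it pops up to 76.5 by itself; its straight sides lock the bar both ways, 1 of play each way, and the pull rises sharply.
- bottle_a: A full dark wine bottle, 75 in diameter, 295 tall, standing; origin under its base. Leave alone.
- bottle_b: A second such bottle. Leave alone.
- tape: A roll of packing tape, 100 in diameter, 48 high, lying flat; origin under its centre. Leave alone.
- jar: An amber glass jar with black lid, 70 in diameter, 90 tall; origin under its base. Leave alone.
- driver: A screwdriver lying beside the stop, along its own x; origin under its middle. Leave alone.
- carton: A small white carton, 110 x 170 x 75 high, standing beside the stop; origin under its centre. Leave alone.
- mallet: A hammer lying on the bench, along its own x. Leave alone.

How it is judged:
On the way, in this order (a step that is already met when the one before it is completed fails the run):
1. the button is pressed in and the bar has kicked free, the button trapped under the tube wall (x of bar in the frame of stop between 0.007 and 0.075 m and z of button in the frame of stop below 0.0705 m), for 0.1 s.
2. the bar is drawn out and the button has popped up through the next hole (x of bar in the frame of stop above 0.075 m and z of button in the frame of stop above 0.075 m), for 0.2 s.
At the end, for the whole second after the job is handed in: The bar stands more than 75 mm out, at rest (under 10 mm/s), and the button is up through the collar's hole: its top within 1.5 mm of its full 76.5 mm above the bench. The bystanders are where they were (25 mm) and the button was never loaded by more than 35 N (all of step 2 and linear speed of bar below 0.01 m/s); the robot touches nothing.
It fails at once if the button is pressed or wrenched with more than 35 N (contact force between button and anything else above 35 N).
It fails at once if one of the bottles, the tape, the jar, the screwdriver, the carton or the hammer is moved by more than 25 mm (distance of any of bottle_a, bottle_b, tape, jar, driver, carton, mallet from where it was at the start of the episode above 0.025 m).
It also fails if it takes over 48 s, if anything falls off the work surface, if the arm or the gripper's body presses on something with over 40 N, if the wrist force passes 120 N, or if a joint passes its speed limit or range.

## Working session

There is one attempt and no reset: what is moved stays moved. The work goes in short steps, Python scripts to look and compute and a tool call to move; the robot and the scene stay as the last step left them, time stands still between calls to the robot, and variables do not carry over. Pictures are saved under pics/ and viewed, and the job is handed in when it is done.

Besides the shell and the picture viewer there is one more tool, called after ">>>" in YAML: its name, and indented under it one key for each argument. move_arm: Moves the arm, as the interface text tells. Its arguments: {"type":"object","properties":{"increments":{"type":"array"},"newtons":{"type":"number"}},"required":["increments"]}

```bash
mkdir -p pics; cat > h.py <<'E'
import numpy as np, cv2
from cell import robot
def snap(n,f):
    c=robot.read_camera(n); cv2.imwrite('pics/'+f,cv2.cvtColor(c['img'],cv2.COLOR_RGB2BGR)); return c
def ray(c,u,v):
    T=np.array(c['T']); d=T[:3,:3]@np.array([(u-c['cx'])/c['fx'],(v-c['cy'])/c['fy'],1]); return T[:3,3],d
def atz(c,u,v,z):
    o,d=ray(c,u,v); return o+d*(z-o[2])/d[2]
def tri(rs):
    A=np.zeros((3,3));b=np.zeros(3)
    for o,d in rs:
        d=d/np.linalg.norm(d);P=np.eye(3)-np.outer(d,d);A+=P;b+=P@o
    p=np.linalg.solve(A,b); return p
def proj(c,p):
    T=np.array(c['T']);q=T[:3,:3].T@(np.array(p)-T[:3,3]);return c['fx']*q[0]/q[2]+c['cx'],c['fy']*q[1]/q[2]+c['cy']
E
python3 - <<'E'
from h import *
for n in ['scene','top','wrist']:
    c=snap(n,n+'0.png'); print(n,np.round(c['T'],3).tolist(),c['fx'])
    for t in ['button','grip','stop','bar','middle','first_hole','bottle_a','carton','jar','tape','mallet','driver']:
        print(t,[(np.round(r['rect']).tolist(),round(r['conf'],2)) for r in robot.look_for(t,n)[:2]])
print(robot.observe(), robot.grasp_offset)
E
```

```text
scene [[-0.648, 0.448, -0.616, 1.2], [0.761, 0.356, -0.542, 0.597], [-0.024, -0.82, -0.572, 0.77], [0.0, 0.0, 0.0, 1.0]] 447.3512146106556
button [([263.0, 226.0, 96.0, 73.0], 0.24)]
grip [([260.0, 227.0, 97.0, 71.0], 0.69)]
stop [([264.0, 231.0, 123.0, 110.0], 0.82), ([252.0, 291.0, 87.0, 91.0], 0.51)]
bar [([263.0, 227.0, 94.0, 75.0], 0.62)]
middle [([263.0, 228.0, 120.0, 113.0], 0.91)]
first_hole [([260.0, 227.0, 125.0, 114.0], 0.75), ([360.0, 281.0, 39.0, 21.0], 0.33)]
bottle_a [([174.0, 134.0, 36.0, 93.0], 0.74)]
carton [([251.0, 287.0, 89.0, 93.0], 0.72)]
jar [([473.0, 275.0, 31.0, 49.0], 0.96)]
tape [([287.0, 189.0, 30.0, 28.0], 0.66)]
mallet [([422.0, 346.0, 90.0, 106.0], 0.61)]
driver [([359.0, 282.0, 42.0, 19.0], 0.85)]
top [[0.014, -0.985, 0.172, 0.233], [-1.0, -0.017, -0.017, 0.009], [0.019, -0.171, -0.985, 1.567], [0.0, 0.0, 0.0, 1.0]] 622.1154031518843
button []
grip [([251.0, 178.0, 119.0, 31.0], 0.71)]
stop [([230.0, 176.0, 138.0, 42.0], 0.93)]
bar [([251.0, 180.0, 119.0, 32.0], 0.91)]
middle [([234.0, 177.0, 133.0, 36.0], 0.82)]
first_hole [([227.0, 179.0, 142.0, 35.
[... 641 characters left out ...]
], 0.68)]
mallet []
driver []
{'time': 1.95, 'qpos': array([-1.42800610e+00,  3.41987021e-01,  1.52412599e+00,  5.71076589e-05,
        1.27544173e+00, -1.46001285e-01]), 'qvel': array([ 0.0004263 , -0.00122992, -0.00092945, -0.00100787,  0.00137145,
       -0.00014511]), 'joint_efforts': array([ 4.35885813e-04, -4.31125724e+01, -2.44475037e+01,  7.18894461e-02,
        4.83587198e-02, -1.13921363e-06]), 'tool_pos': array([ 0.14955382, -0.50324407,  0.22673816]), 'tool_rot': array([-3.14154411e+00, -4.54547195e-05, -1.28202144e+00]), 'contact_force': array([-0.12044139, -0.47982252, -0.2357326 ]), 'torque': array([-0.01611188,  0.00557116, -0.01431327]), 'opening': 0.0918370036264919} 0.0188
```

View pics/scene0.png

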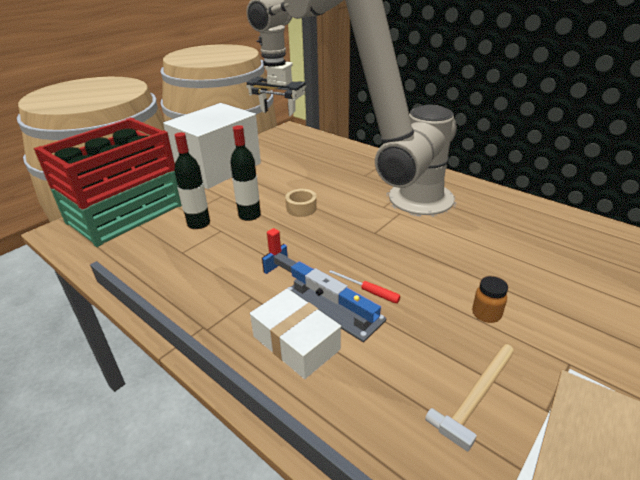

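View pics/top0.png

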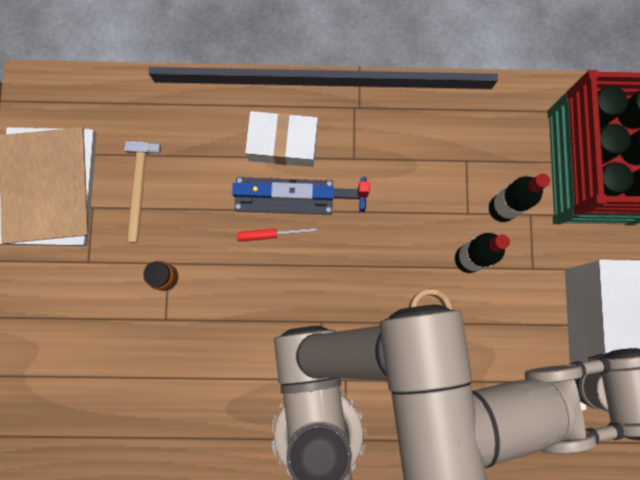

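```bash
python3 -c "
import cv2
a=cv2.imread('pics/scene0.png')[215:355,235:415];cv2.imwrite('pics/sz.png',cv2.resize(a,None,fx=4,fy=4,interpolation=2))
a=cv2.imread('pics/top0.png')[150:250,215:385];cv2.imwrite('pics/tz.png',cv2.resize(a,None,fx=4.5,fy=4.5,interpolation=2))"
```

```text
(no output)
```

View pics/sz.png

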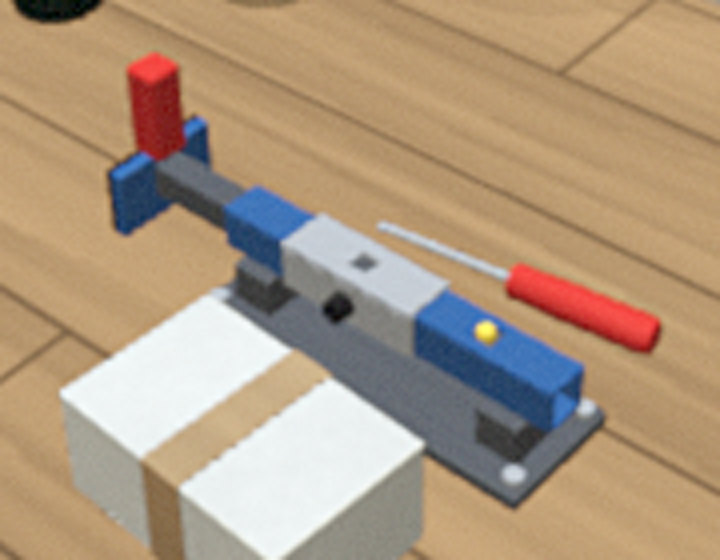

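View pics/tz.png

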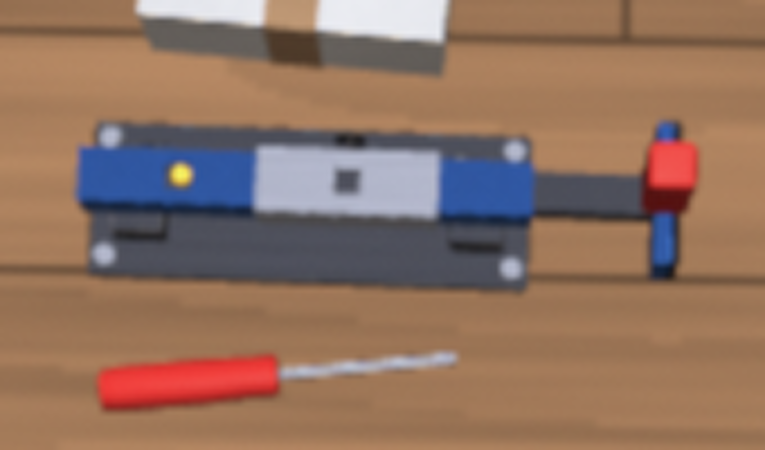

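```bash
cat > m.py <<'E'
from h import *
s=robot.read_camera('scene');t=robot.read_camera('top')
P={'button':((356.5,298),(255,188.9),.075),'handle':((273.2,231.5),(364.8,185.6),.138),'hole':((326,280.7),(292.1,190.2),.072),'tubeend_nearR':((354+0,0),(0,0),0)}
for k in ['button','handle','hole']:
    a,b,z=P[k]
    print(k,np.round(tri([ray(s,*a),ray(t,*b)]),4),np.round(atz(s,*a,z),4),np.round(atz(t,*b,z),4))
# tube axis from top image: tube left end, right end centre of top face z=.07
for u,v in [(79,177),(531,188)]: print(np.round(atz(t,215+u/4.5,150+v/4.5,.07),4))
# bystanders bases
for n,r in {'carton':(282,138),'b1':(503,208),'b2':(470,262),'tape':(430,300)}.items(): print(n,np.round(atz(t,*r,0.0),3))
E
python3 m.py
```

```text
button [0.5886 0.1641 0.0681] [0.5947 0.1682 0.075 ] [0.5869 0.1635 0.075 ]
handle [ 0.5848 -0.101   0.1351] [ 0.5872 -0.097   0.138 ] [ 0.5847 -0.1015  0.138 ]
hole [0.5869 0.0727 0.0687] [0.5898 0.0751 0.072 ] [0.586  0.0726 0.072 ]
[0.586  0.2191 0.07  ]
[ 0.5843 -0.0282  0.07  ]
carton [0.743 0.105 0.   ]
b1 [ 0.566 -0.47   0.   ]
b2 [ 0.424 -0.381  0.   ]
tape [ 0.326 -0.277  0.   ]
```

>>> move_arm:
  increments:
    - [0,-44,-44,0,0,0,0]
    - [0,-44,-44,0,0,0,0]
    - [0,-44,-44,0,0,0,0]
    - [0,-44,-44,0,0,0,0]
  newtons: 20

```text
time: 2.55
tool_pos: [0.2687, -0.2843, 0.2259]
tool_rot: [-3.141, -0.002, -1.289]
contact_force: [0.7, -0.9, -0.1]
opening: 0.0564
```

>>> move_arm:
  increments:
    - [0,-34,-43,0,0,0,0]
    - [0,-34,-43,0,0,0,0]
    - [0,-34,-43,0,0,0,0]
    - [0,-34,-43,0,0,0,0]
    - [0,-34,-43,0,0,0,0]
    - [0,-34,-43,0,0,0,0]
    - [0,-34,-43,0,0,0,0]
    - [0,-34,-43,0,0,0,0]
    - [0,-34,-43,0,0,0,0]
    - [0,-30,-40,0,0,0,0]

```text
time: 3.8
tool_pos: [0.5948, 0.1741, 0.228]
tool_rot: [-3.135, -0.008, -1.289]
contact_force: [1.4, -1.2, -0.1]
opening: 0.0005
```

>>> move_arm:
  increments:
    - [0,0,0,0,0,0,-0.187]
    - [0,0,0,0,0,0,-0.187]
    - [0,0,0,0,0,0,-0.187]
    - [0,0,0,0,0,0,-0.187]
    - [0,0,0,0,0,0,-0.187]
    - [0,0,0,0,0,0,-0.187]
    - [0,0,0,0,0,0,-0.16]
    - [0,0,0,0,0,0,0]

```text
time: 4.8
tool_pos: [0.5958, 0.1785, 0.2249]
tool_rot: [3.136, -0.006, 0.006]
contact_force: [0.3, 0.2, -0.1]
opening: 0.0003
```

```bash
python3 - <<'E'
from h import *
c=snap('wrist','w1.png'); np.save('w1.npy',c,allow_pickle=True)
print(np.round(c['T'],4).tolist())
for t in ['button','first_hole','stop']: print(t,[(np.round(r['rect']).tolist(),round(r['conf'],2)) for r in robot.look_for(t,'wrist')[:2]])
print(proj(c,(.5886,.1641,.076)))
E
```

```text
[[1.0, 0.005, 0.0079, 0.5947], [0.0072, -0.9536, -0.301, 0.2593], [0.006, 0.301, -0.9536, 0.3819], [0.0, 0.0, 0.0, 1.0]]
button [([305.0, 229.0, 9.0, 10.0], 0.5)]
first_hole [([268.0, 163.0, 83.0, 223.0], 0.74)]
stop [([269.0, 164.0, 82.0, 220.0], 0.98)]
(np.float64(306.9300530744557), np.float64(235.41754107365034))
```

View pics/w1.png

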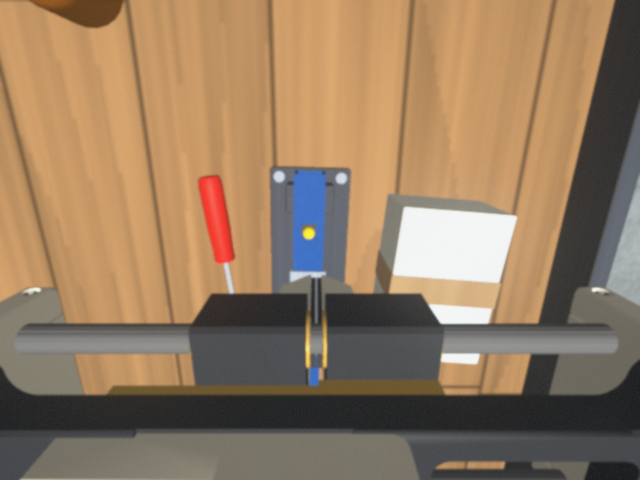

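```bash
python3 - <<'E'
from h import *
c=np.load('w1.npy',allow_pickle=True).item()
im=c['img'].astype(int); m=(im[...,0]>150)&(im[...,1]>130)&(im[...,2]<90); m[:200]=0;m[260:]=0
v,u=np.nonzero(m); print(u.mean(),v.mean(),len(u),np.ptp(u),np.ptp(v))
print(atz(c,u.mean(),v.mean(),.074))
s=robot.read_camera('scene');t=robot.read_camera('top')
R=[ray(c,u.mean(),v.mean())]
for q,b in((s,(330,380,270,320)),(t,(240,270,175,200))):
    im=q['img'].astype(int); m=(im[...,0]>150)&(im[...,1]>130)&(im[...,2]<90)
    mm=np.zeros_like(m);mm[b[2]:b[3],b[0]:b[1]]=m[b[2]:b[3],b[0]:b[1]]
    vv,uu=np.nonzero(mm);print(len(uu)); 
    if len(uu): print(uu.mean(),vv.mean(),atz(q,uu.mean(),vv.mean(),.074)); R.append(ray(q,uu.mean(),vv.mean()))
print(tri(R)); print(robot.observe()['tool_pos'])
E
```

```text
242.95862068965516 230.8896551724138 145 282 58
[0.52678902 0.16773161 0.074     ]
10
356.3 298.8 [0.59620139 0.16876983 0.074     ]
0
[ 0.51240872  0.12677571 -0.01768066]
[0.5958501  0.1785356  0.22503706]
```

```bash
python3 - <<'E'
from h import *
c=np.load('w1.npy',allow_pickle=True).item()
im=c['img'].astype(int)[222:246,298:320]; m=(im[...,0]>150)&(im[...,1]>130)&(im[...,2]<90)
v,u=np.nonzero(m); u=u.mean()+298;v=v.mean()+222; print(u,v,len(m.nonzero()[0]));print(atz(c,u,v,.074))
for (a,b) in [(293,172),(325,172),(291,270),(327,270)]: print(atz(c,a,b,.07))
E
```

```text
308.2277227722772 231.9009900990099 101
[0.58981948 0.16704892 0.074     ]
[0.57561749 0.22377839 0.07      ]
[0.60530794 0.2239704  0.07      ]
[0.57225097 0.12531788 0.07      ]
[0.60886603 0.12548495 0.07      ]
```

>>> move_arm:
  increments:
    - [0,-6.5,12,20,0,0,0]
    - [0,0,0,40,0,0,0]
    - [0,0,0,40,0,0,0]
    - [0,0,0,20,0,0,0]
    - [0,0,0,0,0,0,0]

```text
time: 5.72
tool_pos: [0.591, 0.1656, 0.103]
tool_rot: [3.136, -0.009, 0.001]
contact_force: [-0.1, 0.1, 0.9]
opening: 0.0001
```

```bash
python3 - <<'E'
from h import *
c=snap('wrist','w2.png'); np.save('w2.npy',c,allow_pickle=True)
s=snap('scene','s2.png'); a=s['img'][230:350,290:420]
cv2.imwrite('pics/s2z.png',cv2.cvtColor(cv2.resize(a,None,fx=5,fy=5,interpolation=2),cv2.COLOR_RGB2BGR))
print(robot.observe()['tool_pos'],proj(c,(.5895,.166,.076)),proj(c,robot.observe()['tool_pos']),proj(s,robot.observe()['tool_pos']))
E
```

```text
[0.59226462 0.16580634 0.10506452] (np.float64(312.2535381841579), np.float64(272.1193511748193)) (np.float64(317.5478017577458), np.float64(295.0018199709)) (np.float64(356.60662682714104), np.float64(286.9100533969897))
```

View pics/w2.png

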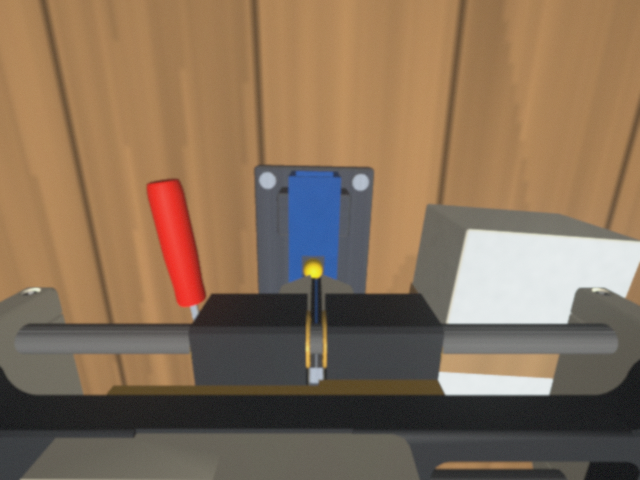

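View pics/s2z.png

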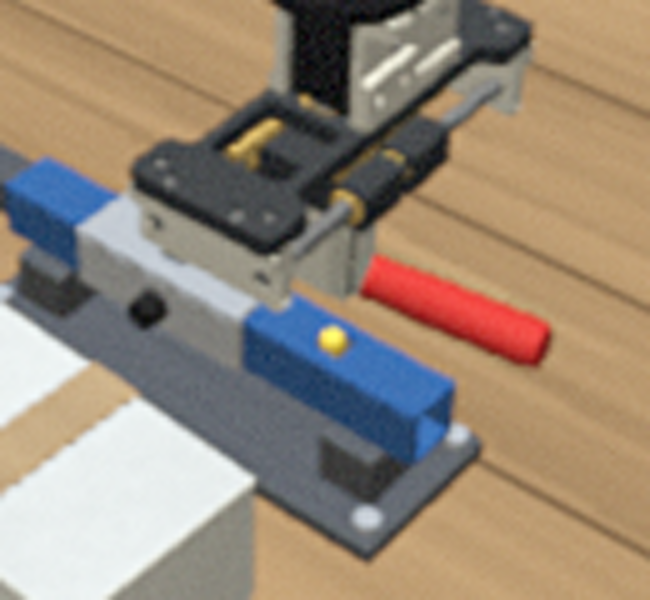

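```bash
python3 -c "
import cv2
a=cv2.imread('pics/w2.png')[240:400,240:400];cv2.imwrite('pics/w2z.png',cv2.resize(a,None,fx=3.7,fy=3.7,interpolation=2))
a=cv2.imread('pics/s2.png')[180:330,270:430];cv2.imwrite('pics/s2y.png',cv2.resize(a,None,fx=4,fy=4,interpolation=2))"
```

```text
(no output)
```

View pics/w2z.png

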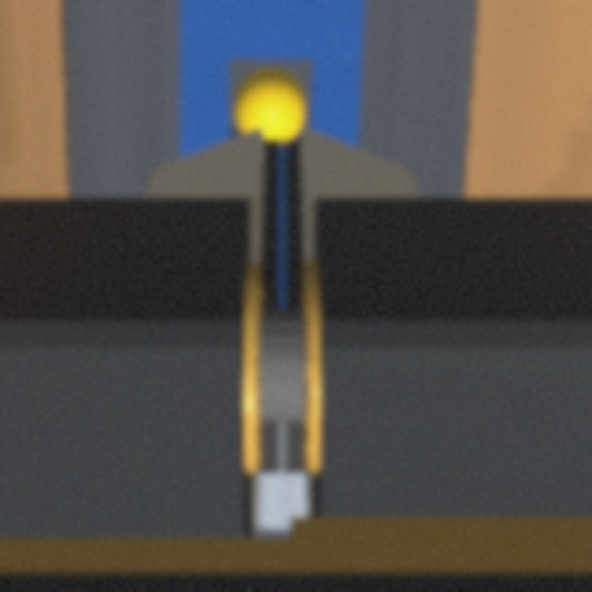

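View pics/s2y.png

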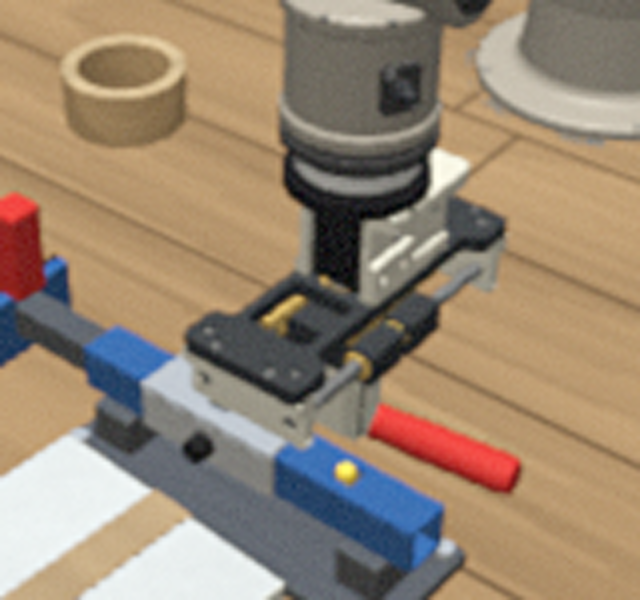

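>>> move_arm:
  increments:
    - [0,-2,0,12,0,0,0]
    - [0,0,0,10,0,0,0]
    - [0,0,0,0,0,0,0]

```text
time: 6.2
tool_pos: [0.5917, 0.166, 0.0841]
tool_rot: [3.138, -0.017, 0.001]
contact_force: [0.0, 0.3, 0.4]
opening: 0.0004
```

>>> move_arm:
  increments:
    - [0,0,0,2,0,0,0]
    - [0,0,0,1,0,0,0]

```text
time: 6.45
tool_pos: [0.5921, 0.166, 0.0814]
tool_rot: [3.138, -0.018, 0.001]
contact_force: [0.3, -0.0, 0.1]
opening: 0.0006
```

>>> move_arm:
  increments:
    - [0,-2.5,0,0,0,-0.018,0]
    - [0,0,0,1,0,0,0]
    - [0,0,0,1,0,0,0]

```text
time: 6.82
tool_pos: [0.5898, 0.166, 0.0796]
tool_rot: [3.138, 0.0, 0.001]
contact_force: [-0.7, -0.0, -1.1]
opening: 0.0005
```

>>> move_arm:
  increments:
    - [0,0,0,1.5,0,0,0]
    - [0,0,0,1.5,0,0,0]

```text
time: 7.08
tool_pos: [0.5898, 0.166, 0.0764]
tool_rot: [3.138, 0.0, 0.001]
contact_force: [-0.7, 0.1, 2.6]
opening: 0.0001
```

>>> move_arm:
  increments:
    - [0,0,0,1.5,0,0,0]

```text
time: 7.2
tool_pos: [0.5899, 0.1661, 0.0755]
tool_rot: [3.138, -0.0, 0.001]
contact_force: [-2.7, 0.1, 6.6]
opening: 0.0006
```

>>> move_arm:
  increments:
    - [0,0,0,0,0,0,0]

```text
time: 7.32
tool_pos: [0.5899, 0.1661, 0.0757]
tool_rot: [3.138, -0.0, 0.001]
contact_force: [-0.4, -0.8, 0.2]
opening: 0.0006
```

```bash
python3 - <<'E'
from h import *
s=snap('scene','s3.png'); a=s['img'][230:350,290:420]
cv2.imwrite('pics/s3z.png',cv2.cvtColor(cv2.resize(a,None,fx=5,fy=5,interpolation=2),cv2.COLOR_RGB2BGR))
c=snap('wrist','w3.png');a=c['img'][240:400,240:400]
cv2.imwrite('pics/w3z.png',cv2.cvtColor(cv2.resize(a,None,fx=3.7,fy=3.7,interpolation=2),cv2.COLOR_RGB2BGR))
o=robot.observe();print(o['tool_pos'],o['contact_force'],o['torque'])
E
```

```text
[0.58992498 0.16607964 0.07558041] [ 0.77852263 -0.38619498  0.2846019 ] [-0.02982621 -0.09878098  0.04036522]
```

View pics/s3z.png

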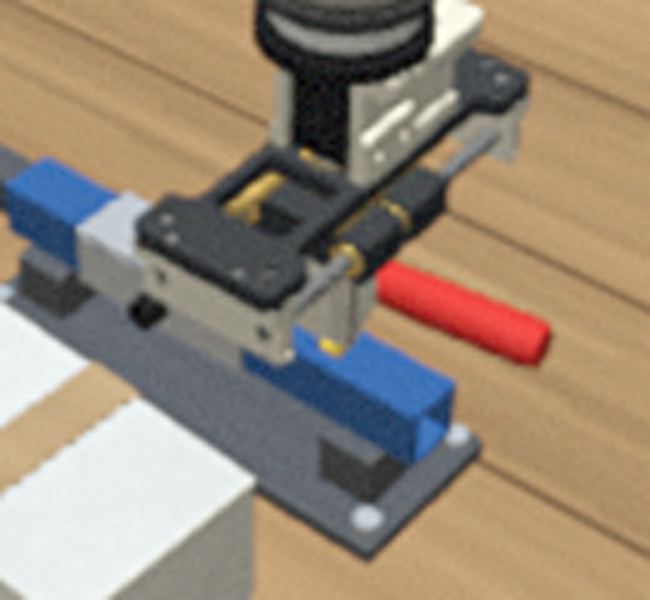

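View pics/w3z.png

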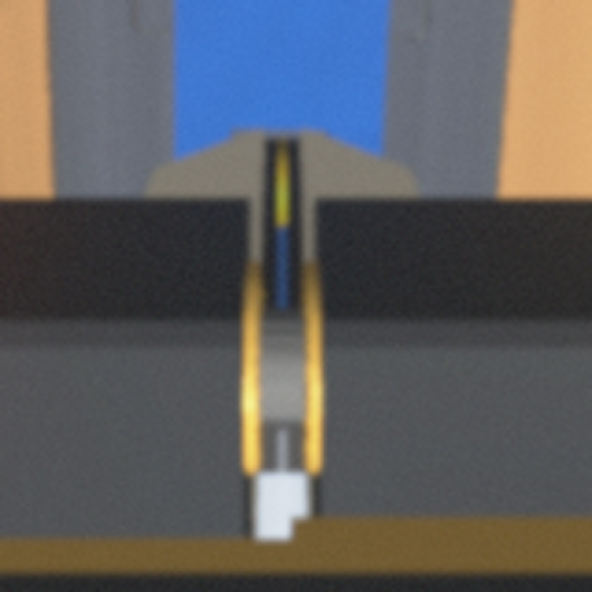

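>>> move_arm:
  increments:
    - [0,0,-1.5,0.5,0,0,0]
    - [0,0,0,1,0,0,0]

```text
time: 7.68
tool_pos: [0.5903, 0.1675, 0.0748]
tool_rot: [3.138, -0.001, 0.001]
contact_force: [-2.5, 0.3, 6.3]
opening: 0.0004
```

>>> move_arm:
  increments:
    - [0,0,0,1,0,0,0]
    - [0,0,0,1,0,0,0]

```text
time: 7.92
tool_pos: [0.5903, 0.1675, 0.074]
tool_rot: [3.138, -0.002, 0.001]
contact_force: [-1.2, -1.7, 5.9]
opening: 0.0003
```

>>> move_arm:
  increments:
    - [0,0,0,2,0,0,0]
    - [0,0,0,2,0,0,0]

```text
time: 8.18
tool_pos: [0.5905, 0.1675, 0.0704]
tool_rot: [3.138, -0.003, 0.001]
contact_force: [-0.4, 0.2, -0.0]
opening: 0.0005
```

```bash
cat > look.py <<'E'
import sys
from h import *
k=sys.argv[1]
t=robot.read_camera('top');a=t['img'][150:250,215:425]
cv2.imwrite('pics/t%s.png'%k,cv2.cvtColor(cv2.resize(a,None,fx=3.7,fy=3.7,interpolation=2),cv2.COLOR_RGB2BGR))
s=robot.read_camera('scene'); a=s['img'][190:350,200:420]
cv2.imwrite('pics/s%s.png'%k,cv2.cvtColor(cv2.resize(a,None,fx=3.6,fy=3.6,interpolation=2),cv2.COLOR_RGB2BGR))
o=robot.observe();print(o['tool_pos'],o['contact_force'],o['time'])
def redtop(q,b):
    im=q['img'].astype(int);m=(im[...,0]>130)&(im[...,1]<70)&(im[...,2]<70);mm=np.zeros_like(m);mm[b[2]:b[3],b[0]:b[1]]=m[b[2]:b[3],b[0]:b[1]]
    v,u=np.nonzero(mm);return (len(u),u.mean(),v.mean(),atz(q,u.mean(),v.mean(),.12)) if len(u) else 0
print(redtop(t,(340,430,170,210)),redtop(s,(200,300,190,260)))
E
python3 look.py 4
```

```text
[0.59042642 0.1675399  0.07030839] [-0.50804716 -0.54516544  1.22700783] 8.275
(26, np.float64(363.61538461538464), np.float64(187.8846153846154), array([ 0.5834555 , -0.10007604,  0.12      ])) (141, np.float64(268.2836879432624), np.float64(239.4255319148936), array([ 0.60205675, -0.10152103,  0.12      ]))
```

View pics/s4.png

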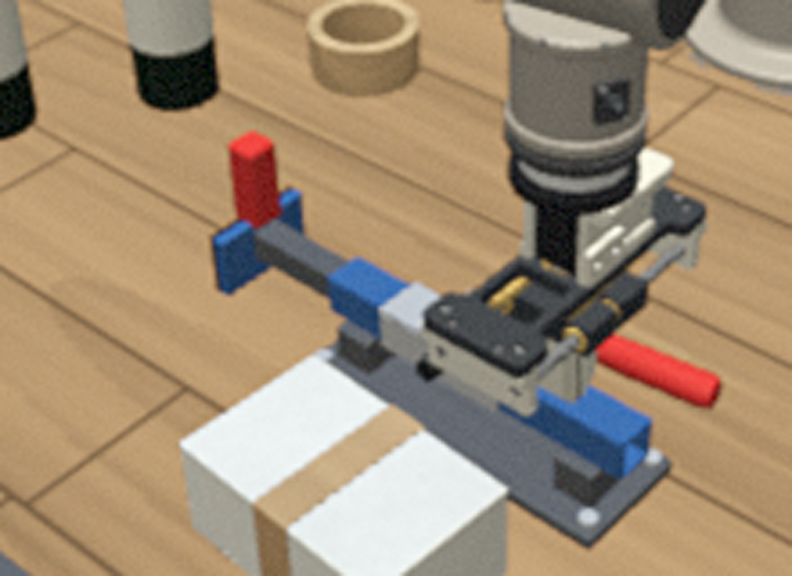

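```bash
python3 - <<'E'
import cv2,numpy as np
from h import *
# reference from initial pics
class C: pass
for f,b in (('top0',(340,430,170,210)),('scene0',(200,300,190,260))):
    im=cv2.imread('pics/%s.png'%f)[...,::-1].astype(int);m=(im[...,0]>130)&(im[...,1]<70)&(im[...,2]<70);mm=np.zeros_like(m);mm[b[2]:b[3],b[0]:b[1]]=m[b[2]:b[3],b[0]:b[1]]
    v,u=np.nonzero(mm);print(f,len(u),u.mean(),v.mean())
E
```

```text
top0 26 362.15384615384613 187.69230769230768
scene0 153 271.75816993464053 241.64705882352942
```

>>> move_arm:
  increments:
    - [0,0,0,-15,0,0,0]
    - [0,0,0,-40,0,0,0]
    - [0,0,0,-40,0,0,0]
    - [0,0,0,0,0,0,0]

```text
time: 8.78
tool_pos: [0.59, 0.1684, 0.1695]
tool_rot: [3.138, -0.001, 0.002]
contact_force: [-0.4, 0.1, 0.5]
opening: 0.0006
```

```bash
python3 - <<'E'
from h import *
c=snap('wrist','w5.png');a=c['img'][150:310,230:400]
cv2.imwrite('pics/w5z.png',cv2.cvtColor(cv2.resize(a,None,fx=3.7,fy=3.7,interpolation=2),cv2.COLOR_RGB2BGR))
E
python3 look.py 5
```

```text
[0.58763535 0.16787487 0.16470908] [-0.288651   -0.37238554  0.19701598] 8.925
(32, np.float64(368.65625), np.float64(187.90625), array([ 0.58362352, -0.11214132,  0.12      ])) (147, np.float64(268.1156462585034), np.float64(238.8639455782313), array([ 0.60062842, -0.10359371,  0.12      ]))
```

View pics/w5z.png

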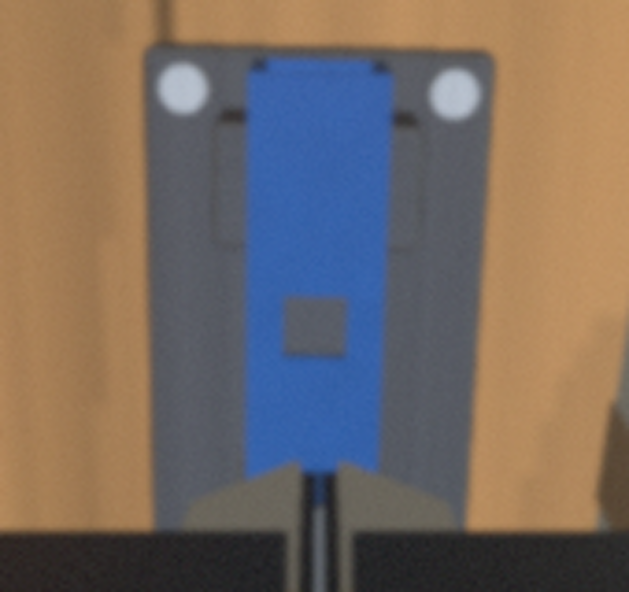

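View pics/s5.png

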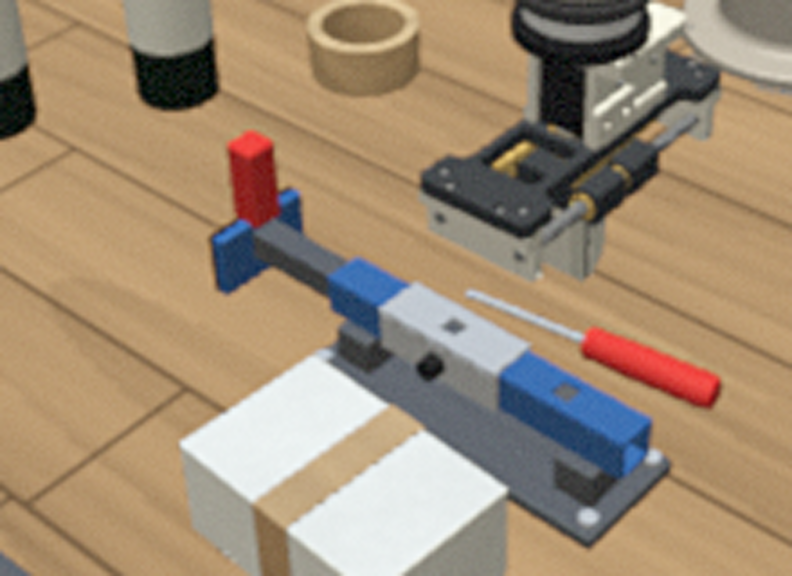

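>>> move_arm:
  increments:
    - [70,0,30,-40,0,0,0]
    - [70,0,50,0,0,0,0]
    - [70,0,50,0,0,0,0]
    - [70,0,50,0,0,0,0]
    - [70,0,50,0,0,0,0]
    - [70,0,40,0,0,0,0]
    - [70,0,0,0,0,0,0]
  newtons: 15

```text
time: 9.8
tool_pos: [0.5838, -0.1087, 0.1958]
tool_rot: [3.139, 0.027, 0.004]
contact_force: [0.5, -0.5, -0.0]
opening: 0.0655
```

```bash
python3 - <<'E'
from h import *
c=snap('wrist','w6.png');np.save('w6.npy',c,allow_pickle=True)
print(robot.look_for('grip','wrist')[:2],robot.observe()['tool_pos'],robot.observe()['tool_rot'])
print(proj(c,(.5855,-.114,.138)))
E
python3 look.py 6
```

```text
[{'rect': [273.8, 132.4, 95.4, 145.5], 'conf': 0.63}] [ 0.5839434  -0.10596883  0.1960435 ] [3.14022742 0.02704112 0.00674761]
(np.float64(319.92853877364786), np.float64(262.1780947508606))
[ 0.58441374 -0.10485646  0.19686387] [-0.52136911  0.34877613  0.2668161 ] 10.0
0 (152, np.float64(268.23026315789474), np.float64(239.9078947368421), array([ 0.60358882, -0.10013511,  0.12      ]))
```

View pics/w6.png

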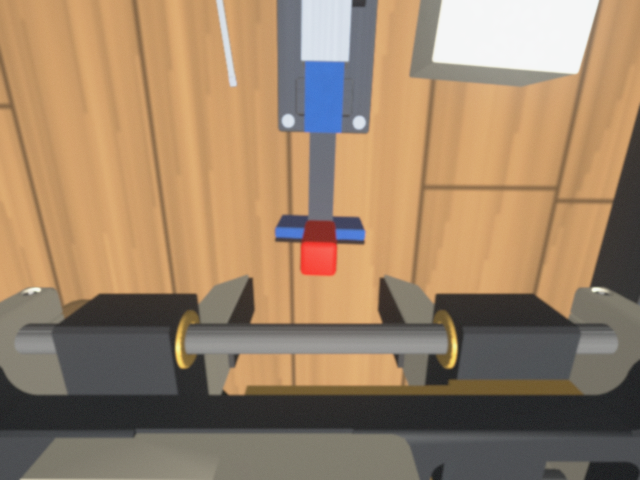

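>>> move_arm:
  increments:
    - [70,0.5,7,0,0,0.027,0]
    - [70,0,0,20,0,0,0]
    - [70,0,0,0,0,0,0]

```text
time: 10.38
tool_pos: [0.5853, -0.1096, 0.1768]
tool_rot: [3.14, -0.005, 0.014]
contact_force: [0.8, -0.1, -0.1]
opening: 0.0702
```

```bash
python3 - <<'E'
from h import *
c=np.load('w6.npy',allow_pickle=True).item();print(atz(c,318.5,258,.138))
c=snap('wrist','w7.png')
im=c['img'].astype(int)[150:330,270:370]; m=(im[...,0]>200)&(im[...,1]<60)&(im[...,2]<60)
v,u=np.nonzero(m);print(u.min()+270,u.max()+270,v.min()+150,v.max()+150);
print(atz(c,(u.min()+u.max())/2+270,(v.min()+v.max())/2+150,.138));o=robot.observe();print(o['tool_pos'],o['tool_rot'])
E
```

```text
[ 0.58448544 -0.11091172  0.138     ]
296 331 250 281
[ 0.58438666 -0.10961207  0.138     ]
[ 0.58610224 -0.10987165  0.17811467] [ 3.1388123  -0.00734588  0.01347861]
```

View pics/w7.png

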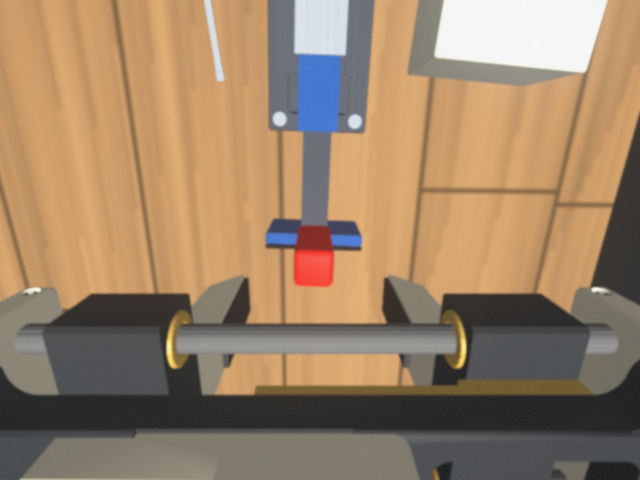

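>>> move_arm:
  increments:
    - [70,-1.5,0.5,10,0,-0.007,0.025]
    - [70,0,0,25,0,0,0]
    - [70,0,0,25,0,0,0]
    - [70,0,0,18,0,0,0]
    - [70,0,0,0,0,0,0]

```text
time: 11.05
tool_pos: [0.5862, -0.1106, 0.0998]
tool_rot: [3.137, -0.005, -0.015]
contact_force: [0.3, -0.1, 0.6]
opening: 0.0702
```

>>> move_arm:
  increments:
    - [70,-1.5,0,3,0,0,0]
    - [20,0,0,0,0,0,0]
    - [20,0,0,0,0,0,0]
    - [20,0,0,0,0,0,0]
    - [20,0,0,0,0,0,0]
  newtons: 15

```text
time: 11.68
tool_pos: [0.5862, -0.1111, 0.0996]
tool_rot: [3.136, -0.01, -0.016]
contact_force: [0.9, -0.1, 0.6]
opening: 0.0348
```

>>> move_arm:
  increments:
    - [20,0,0,0,0,0,0]
    - [20,0,0,0,0,0,0]
    - [20,0,0,0,0,0,0]

```text
time: 12.05
tool_pos: [0.5839, -0.111, 0.0995]
tool_rot: [3.136, -0.004, -0.016]
contact_force: [-0.8, -0.8, 0.9]
opening: 0.0262
```

>>> move_arm:
  increments:
    - [20,0,4,0,0,0,0]
    - [20,0,5,0,0,0,0]
    - [20,0,5,0,0,0,0]
    - [20,0,5,0,0,0,0]
    - [20,0,5,0,0,0,0]
    - [20,0,5,0,0,0,0]

```text
time: 12.8
tool_pos: [0.5834, -0.138, 0.0995]
tool_rot: [3.141, -0.003, -0.014]
contact_force: [0.3, 4.5, 0.9]
opening: 0.0259
```

>>> move_arm:
  increments:
    - [20,0,5,0,0,0,0]
    - [20,0,5,0,0,0,0]
    - [20,0,5,0,0,0,0]
    - [20,0,5,0,0,0,0]
    - [20,0,5,0,0,0,0]

```text
time: 13.42
tool_pos: [0.5828, -0.1627, 0.0995]
tool_rot: [-3.139, -0.003, -0.014]
contact_force: [0.6, 5.2, 1.8]
opening: 0.0257
```

```bash
python3 look.py 8
```

```text
[ 0.58284558 -0.1637516   0.09950292] [-0.27945786  0.09101274  0.46669884] 13.525
0 (71, np.float64(256.36619718309856), np.float64(232.22535211267606), array([ 0.59899567, -0.14837033,  0.12      ]))
```

View pics/s8.png

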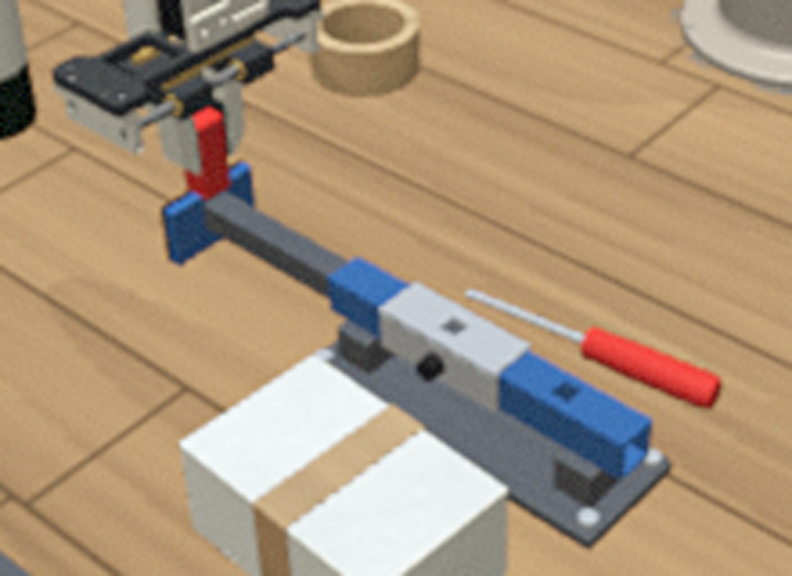

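>>> move_arm:
  increments:
    - [20,0,2.5,0,0,0,0]
    - [20,0,2.5,0,0,0,0]
    - [20,0,2.5,0,0,0,0]
    - [20,0,2.5,0,0,0,0]
    - [20,0,2,0,0,0,0]
    - [20,0,2,0,0,0,0]

```text
time: 14.28
tool_pos: [0.5825, -0.1778, 0.0995]
tool_rot: [-3.139, -0.003, -0.015]
contact_force: [0.6, 3.4, 1.5]
opening: 0.026
```

>>> move_arm:
  increments:
    - [20,0,2,0,0,0,0]
    - [20,0,2,0,0,0,0]
    - [20,0,2,0,0,0,0]

```text
time: 14.65
tool_pos: [0.5824, -0.1848, 0.0995]
tool_rot: [-3.14, -0.003, -0.015]
contact_force: [-1.1, -0.4, -0.0]
opening: 0.0262
```

>>> move_arm:
  increments:
    - [20,0,2,0,0,0,0]
    - [20,0,2,0,0,0,0]

```text
time: 14.9
tool_pos: [0.5823, -0.1896, 0.0995]
tool_rot: [-3.14, -0.003, -0.015]
contact_force: [0.1, 2.9, 1.2]
opening: 0.0259
```

>>> move_arm:
  increments:
    - [20,0,2,0,0,0,0]

```text
time: 15.02
tool_pos: [0.5823, -0.1901, 0.0995]
tool_rot: [-3.138, -0.002, -0.015]
contact_force: [0.3, 12.5, 3.5]
opening: 0.0257
```

```bash
python3 look.py 9
```

```text
[ 0.58227807 -0.19017992  0.09946792] [-0.38413885  6.80810907  2.89295793] 15.125
0 (78, np.float64(249.82051282051282), np.float64(228.74358974358975), array([ 0.59873197, -0.17345608,  0.12      ]))
```

View pics/s9.png

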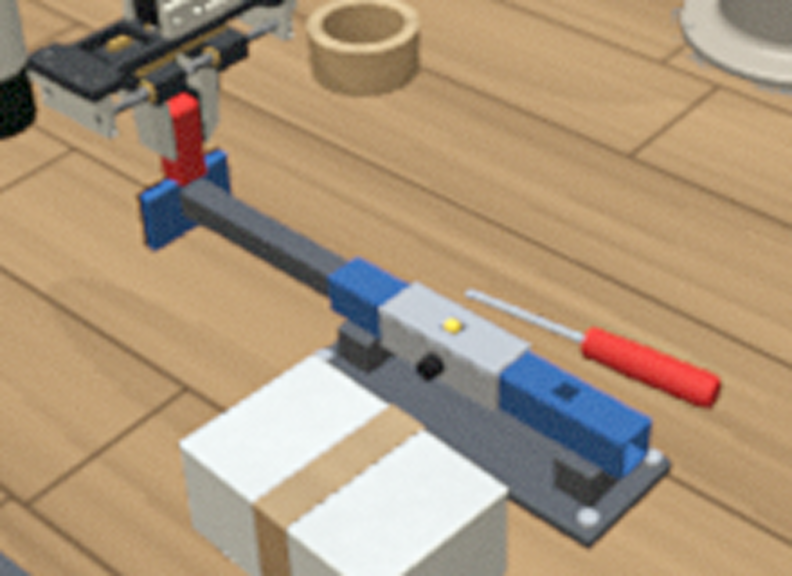

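The pull jumped to 12.5 N, and the picture shows the yellow button up in the collar hole at zoomed (453,325). I'll relax the pull, let go and lift.

>>> move_arm:
  increments:
    - [20,0,-0.7,0,0,0,0]
    - [70,0,0,0,0,0,0]
    - [70,0,0,0,0,0,0]
    - [70,0,0,0,0,0,0]
    - [70,0,0,0,0,0,0]

```text
time: 15.75
tool_pos: [0.5828, -0.1911, 0.0995]
tool_rot: [-3.14, -0.004, -0.015]
contact_force: [-0.5, 0.5, -0.1]
opening: 0.0614
```

>>> move_arm:
  increments:
    - [70,0,0,-20,0,0,0]
    - [70,0,0,-40,0,0,0]
    - [70,0,0,-40,0,0,0]
    - [70,0,0,-20,0,0,0]
    - [70,0,0,0,0,0,0]

```text
time: 16.38
tool_pos: [0.582, -0.1915, 0.2222]
tool_rot: [-3.14, -0.003, -0.015]
contact_force: [0.0, 0.5, 0.2]
opening: 0.0702
```

```bash
python3 look.py 10; python3 - <<'E'
from h import *
s=snap('scene','s11.png');t=robot.read_camera('top')
b=(0,0)
def yc(q,l,r,u,d):
    im=q['img'].astype(int)[u:d,l:r];m=(im[...,0]>150)&(im[...,1]>120)&(im[...,2]<100);v,w=np.nonzero(m);print(len(v));return (w.mean()+l,v.mean()+u) if len(v) else None
a=yc(s,315,340,270,290);b=yc(t,280,305,182,198);print(a,b)
if a: print(atz(s,*a,.075))
if a and b: print(tri([ray(s,*a),ray(t,*b)]))
E
```

```text
[ 0.5811021  -0.19108885  0.2199366 ] [ 0.38070602 -0.33630361 -0.43312588] 16.475
0 (149, np.float64(247.83892617449663), np.float64(227.40268456375838), array([ 0.59774917, -0.18216942,  0.12      ]))
5
17
(np.float64(326.2), np.float64(280.6)) (np.float64(291.70588235294116), np.float64(189.88235294117646))
[0.59184906 0.07746677 0.075     ]
[0.5873298  0.07365167 0.06985648]
```

View pics/s11.png

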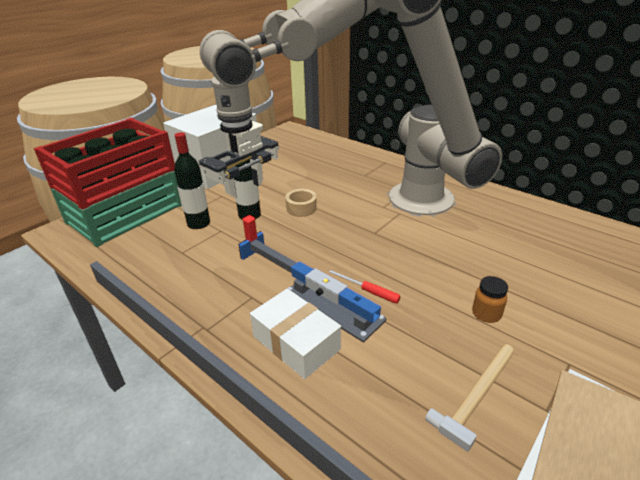

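View pics/s10.png

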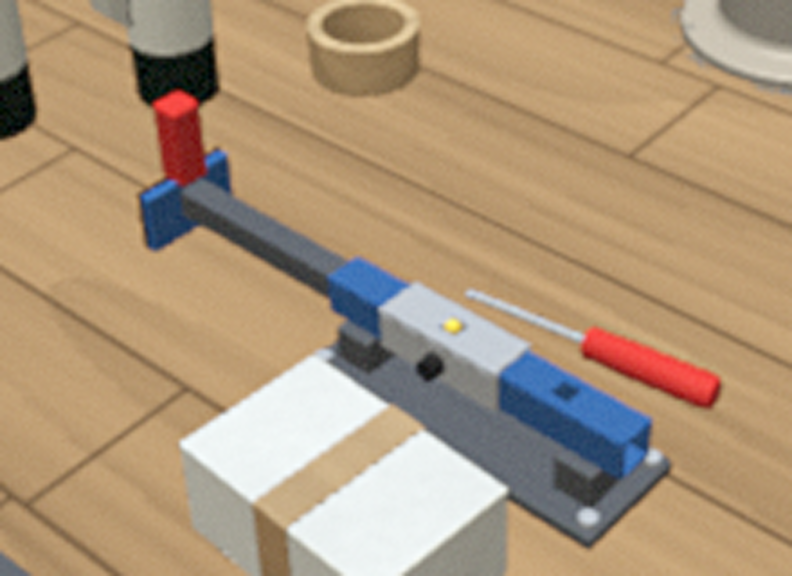

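```bash
python3 -c "
from cell import robot
print(robot.hand_in())"
```

```text
the job is handed in; nothing more can be done
None
```

The carton stop is out by one setting and I've handed the job in. I pressed the button with the shut fingertips and the bar kicked free. I then gripped the handle at 15 N and drew the bar out slowly until the button popped up through the collar's hole.

- **Forces:** I saw at most about 7 N on the button while pressing. The pull rose to 12.5 N at the click, and I stopped there, eased off and let go. These are readings between moves, so brief peaks could have been missed.
- **Travel:** the bar moved about 79 mm from its kicked position, so it now stands roughly 93 mm out, as I had estimated from the first pictures.
- **Last pictures:** the yellow button shows in the collar's hole, and the other things on the bench look unmoved. The gripper is clear, with its tip about 220 mm above the bench.
- **Disagreement:** the final camera measurement put the button top at 70 mm, not 76.5 mm. The same cameras gave 68 mm for it popped up at the start and 69 mm for the collar's 72 mm hole rim. I took this as a camera offset and judged the button up from its visible dome and the jump in pull, so its exact height is not confirmed.

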